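# Find the loaded specimen case and feed the slide scanner

### The job

One of the three identical closed specimen cases is full of glass and clearly heavier; the others are empty. Lift cases by their handles, keeping them upright, to feel which is the loaded one, then put that case between the scanner's guide rails and push it fully home against the stop of the loading bay. Leave the empty cases standing where they were and do not disturb the bottle, the jar and the beaker.

Things in the scene. Friction and masses are not known exactly. Their poses are not given: they have to be found in the camera images.
- case_1: closed specimen case, light grey with white lid, 76 mm (its x) x 120 mm (y) x 42 mm high. On the lid an orange handle: bar 12 mm wide (x), 60 mm long (along y), 62 to 74 mm above the underside, on two posts (20 to 30 mm from its middle), free below. Origin: centre of the underside, z up. Any of the three may be the loaded one
- case_2: looks just like case_1, same sizes, origin and axes. An empty case weighs 120 to 155 g in all, the loaded one 325 to 455 g; which one is loaded changes each time and cannot be seen
- case_3: looks just like case_1, same sizes, origin and axes. The load sits in the middle of the case, so that it hangs level from the middle of its handle. A case slides on the bench or the bay plate when pushed with 2 to 6 N (more at the first jerk) and stays where it is left
- scanner: bench-top slide scanner (fixed): beige box 280 mm wide (its x), 300 mm deep (y), 187 mm high, a loading bay in its front. Origin: on the bench, middle of the bay's mouth, in the plane of the front face; y points level INTO the machine, z up. The bay is 100 mm wide, 95 mm high under its roof and ends at a flat stop at y = +65 mm
- rails (a point): point on the bench midway between the two aluminium guide rails, 80 mm in front of the scanner's face (its y = -80). Rails: 25 mm high, 86 mm apart inside (x = -43, +43), from y = -150 to the stop, flaring outward from y = -150 to -180. A case goes between them lengthwise, either way round
- bay_end (a point): middle of the stop at the bay's end, at bench level, 65 mm behind the front face. Fully home, a case's end touches it, the case's centre is at scanner y = +5 mm and its rear 55 mm stand out between the rails. A gripper on the handle would meet the front face before that, so the last part is a push on the case's rear end
- bay_plate: the bay's floor (fixed to the scanner, same origin and axes): a dark steel plate between the rails, its top 2 mm above the bench, from the stop to scanner y = -150 mm, then sloping down to the bench at y = -180, so that a case can also be slid up onto it
- wash_bottle: bystander: white plastic bottle with red cap, 66 mm diameter, 170 mm high; origin at the centre of its underside
- amber_jar: bystander: amber jar with black cap, 70 mm diameter, 90 mm high; origin at the centre of its underside
- beaker: bystander: open glass beaker, 80 mm diameter, 95 mm high; origin at the centre of its underside

How it is judged:
On the way, in this order (a step that is already met when the one before it is completed fails the run):
1. a case is lifted clear of the bench (height (world z) of any of case_1, case_2, case_3 above 0.01 m), for 0.2 s.
2. the loaded case is fully home in the scanner's bay, resting on its floor plate (((y of case_1 in the frame of scanner between 0 and 0.012 m and x of case_1 in the frame of scanner between -0.012 and 0.012 m and angle between the y axis of case_1 and the y axis of scanner, either way round below 0.12 rad and angle between case_1's own z axis and vertical below 0.08 rad and linear speed of case_1 below 0.02 m/s and contact force between case_1 and bay_plate above 2.3 N) or (y of case_2 in the frame of scanner between 0 and 0.012 m and x of case_2 in the frame of scanner between -0.012 and 0.012 m and angle between the y axis of case_2 and the y axis of scanner, either way round below 0.12 rad and angle between case_2's own z axis and vertical below 0.08 rad and linear speed of case_2 below 0.02 m/s and contact force between case_2 and bay_plate above 2.3 N) or (y of case_3 in the frame of scanner between 0 and 0.012 m and x of case_3 in the frame of scanner between -0.012 and 0.012 m and angle between the y axis of case_3 and the y axis of scanner, either way round below 0.12 rad and angle between case_3's own z axis and vertical below 0.08 rad and linear speed of case_3 below 0.02 m/s and contact force between case_3 and bay_plate above 2.3 N))), for 0.2 s.
At the end, for the whole second after the job is handed in: Loaded case at rest on the bay plate, at most 5 mm from the stop, in line (12 mm, 0.12 rad), its full weight (over 2.3 N; empty ones under 1.6 N) on the plate; the empty cases upright on the bench, at rest, within 50 mm of their starts (((y of case_1 in the frame of scanner between 0 and 0.012 m and x of case_1 in the frame of scanner between -0.012 and 0.012 m and angle between the y axis of case_1 and the y axis of scanner, either way round below 0.12 rad and angle between each of case_1, case_2, case_3's own z axis and vertical below 0.08 rad and linear speed of each of case_1, case_2, case_3 below 0.02 m/s and contact force between case_1 and bay_plate above 2.3 N and distance of each of case_2, case_3 from where it was at the start of the episode below 0.05 m and height (world z) of each of case_2, case_3 below 0.006 m) or (y of case_2 in the frame of scanner between 0 and 0.012 m and x of case_2 in the frame of scanner between -0.012 and 0.012 m and angle between the y axis of case_2 and the y axis of scanner, either way round below 0.12 rad and angle between each of case_2, case_1, case_3's own z axis and vertical below 0.08 rad and linear speed of each of case_2, case_1, case_3 below 0.02 m/s and contact force between case_2 and bay_plate above 2.3 N and distance of each of case_1, case_3 from where it was at the start of the episode below 0.05 m and height (world z) of each of case_1, case_3 below 0.006 m) or (y of case_3 in the frame of scanner between 0 and 0.012 m and x of case_3 in the frame of scanner between -0.012 and 0.012 m and angle between the y axis of case_3 and the y axis of scanner, either way round below 0.12 rad and angle between each of case_3, case_1, case_2's own z axis and vertical below 0.08 rad and linear speed of each of case_3, case_1, case_2 below 0.02 m/s and contact force between case_3 and bay_plate above 2.3 N and distance of each of case_1, case_2 from where it was at the start of the episode below 0.05 m and height (world z) of each of case_1, case_2 below 0.006 m))); the robot touches nothing.
It fails at once if a case is tipped by more than 0.6 rad (angle between any of case_1, case_2, case_3's own z axis and vertical above 0.6 rad).
It fails at once if the bottle, jar or beaker is moved by more than 30 mm or tipped (distance of any of wash_bottle, amber_jar, beaker from where it was at the start of the episode above 0.03 m or angle between any of wash_bottle, amber_jar, beaker's own z axis and vertical above 0.5 rad).
It also fails if it takes over 72 s, if anything falls off the work surface, if the arm or the gripper's body presses on something with over 40 N, if the wrist force passes 120 N, or if a joint passes its speed limit or range.

### The arm

A 7-joint arm with a two-finger parallel gripper is mounted at the origin on the work surface. World frame = base frame: x ahead of the robot, y to its left, z up, the work surface at z = 0. Lengths are in m, angles in rad, forces in N, time in s.
With the tool pointing down it reaches from about 0.425 to 0.875 m from the base axis. Payload 9.9 kg.
Tool frame: the origin (TCP) lies midway between the tips of the shut fingers; the grasp point (between the pads) lies 19 mm behind it; y points along the fingers, x is the direction in which the jaws open and shut, and the axes are right-handed (so a half turn about y gives the same grasp; the last joint's range is limited). The gripper opens to 85 mm and grips with 20 to 120 N. Pads are 22 mm wide; open, the fingers measure 114 mm over their backs; the gripper's body (76 mm by 85 mm) begins 54 mm behind the grasp point. The pads swing forward as they close: fully open they stand 13 mm farther back than shut.
Start: joints at [1.201, 0.576, 0.025, 1.437, -0.015, 1.129, -0.057], TCP at [0.19, -0.648, 0.231] pointing down, gripper open.
Joint ranges: [-2.76, 2.76], [-0.34, 2.15], [-1.52, 1.57], [0.19, 2.46], [-1.09, 4.23], [0.17, 1.99], [-2.82, 2.82]. Speed limits (rad/s): [2.22, 2.22, 3.01, 3.01, 3.14, 3.14, 3.14].

### API

Orientations are given as a unit quaternion [x, y, z, w].
In Python, from station import state, camera, camera_model, close_job gives the robot as it stands.
- The arm moves only by the shell command python3 -m crank 'ROWS' [OPENING]. ROWS is JSON, a list of rows, each an object with "offset": the shift along the world's x, y, z each as a share of 0.6 m, from -1 to 1, a list of three; "roll": the turn about the world's z as a share of pi rad, from -1 to 1. In form: [{"offset": [x, y, z], "roll": roll}, ...]. A call has 1 to 12 rows; each row shifts and turns the commanded pose from where the row before left it; what a row does not reach is not made up. A row lasts 1/10 s, in which the tool goes at most 50 mm and 8.59 degrees, less where a joint would pass 70% of its speed; a pose out of reach is approached as far as the arm can. A call with a number of a shift or a turn outside -1 to 1 is refused whole. A call with a gripper value outside its range is refused whole. OPENING is the closure, from 0 (fully open) to 1 (shut), set as the call begins (- or left out, the last holds). The fingers move at their own pace and stop on an object; the grip force is fixed at half the most. Time passes only in rows, so rows that do not move let the fingers close. It gives the time, the measured TCP pose, the force and the opening at its end, in the units of the state.
- state(): the state, without advancing time (a new reading comes with each control period).
- camera(name): name is "scene" or "top" or "wrist"; returns the picture (420x560x3 uint8, blue, green, red); there is no depth.
- camera_model(name): a dict with "mtx" (3x3 intrinsics, pixels), "rvec" (rotation vector, rad) and "tvec" (3), from world to camera coordinates, as OpenCV has them. Camera axes: x right, y down, z forward; pixel columns grow to the right and rows downward; lengths in m; the calibration is good to about 2 mm. The wrist camera is an equidistant fisheye: a pixel r from the principal point sees the ray r / f radians off the axis. A picture is of the moment at which its call begins: read the wrist's pose just before it. camera_model takes no time and is no camera call; for the wrist camera it gives the pose at the moment of the call.
- close_job(): hands the job in, once; it reports no verdict.
The state is a dict: "time_s": time; "qpos": joint angles; "qvel": joint speeds; "tau": joint torques, N m; "tcp_pos": TCP position; "tcp_rot": TCP orientation; "force": force on the tool from outside, world axes, zero at the start; "ft_torque": the same for the moment, N m; "gripper_width": opening from 0.0 (shut) to 1.0 (fully open).
Only numpy, scipy, OpenCV 4.12 (cv2) and the standard library are available. Lean on these libraries where they do the work, as an engineer would, in place of code of your own. Each camera call takes 0.05 s, during which the arm holds its last target.

## Working session

There is one attempt and no reset: what is moved stays moved. The work goes in short steps, Python scripts to look and compute and a shell command to move; the robot and the scene stay as the last step left them, time stands still between calls to the robot, and variables do not carry over. Pictures are saved under pics/ and viewed, and the job is handed in when it is done.

```bash
ls; mkdir -p pics; python3 - <<'E'
from station import *
import cv2,json
s=state();print(s)
for n in("scene","top"):
    cv2.imwrite(f"pics/{n}0.png",camera(n)); print(n,camera_model(n))
E
```

```text
pics
{'time_s': 0.0, 'qpos': array([ 1.20116533,  0.57652555,  0.02490746,  1.43792269, -0.01499477,
        1.12897459, -0.05654292]), 'qvel': array([-0.00209035, -0.00026114,  0.00043989, -0.00102396,  0.00152153,
       -0.00013567, -0.00183817]), 'tau': array([-2.51164547e-04, -7.65773964e+01,  2.25029536e+00, -2.85969615e+01,
        1.52403832e-02,  1.26156872e-02,  3.00348188e-05]), 'tcp_pos': array([ 0.19016056, -0.64719027,  0.23044331]), 'tcp_rot': array([-0.56579226,  0.42419531, -0.4232138 ,  0.5664164 ]), 'force': array([ 0.18608927,  0.28709988, -0.41737007]), 'ft_torque': array([ 0.00952733, -0.03023209, -0.01561961]), 'gripper_width': 0.9994402207524662}
scene {'mtx': array([[411.96654834,   0.        , 280.28716398],
       [  0.        , 411.96654834, 210.4149014 ],
       [  0.        ,   0.        ,   1.        ]]), 'rvec': array([ 1.82907528,  1.90512158, -0.62233268]), 'tvec': array([ 0.04058172, -0.47376889,  1.3819502 ])}
top {'mtx': array([[483.00320316,   0.        , 275.70322922],
       [  0.        , 483.00320316, 213.27160435],
       [  0.        ,   0.        ,   1.        ]]), 'rvec': array([ 2.12027499, -2.18266409,  0.10953466]), 'tvec': array([0.01508707, 0.61906919, 1.49991071])}
```

View pics/scene0.png

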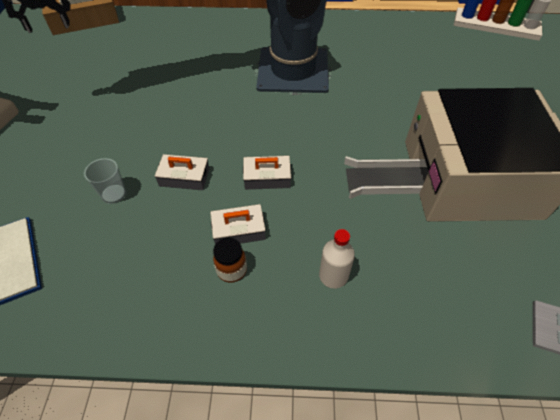

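View pics/top0.png

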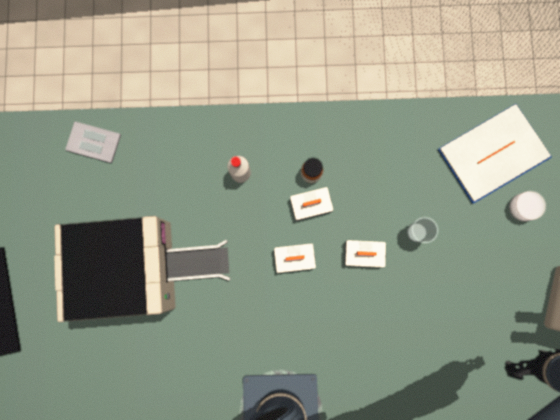

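The scene view shows the three cases mid-bench (handles near (180,162), (267,163) and (237,216)), with the rails at (385,177). The top view has the handles at about (312,203), (294,258) and (367,254), and the rails running from (168,262) to (228,262). I'll measure these next.

```bash
cat > h.py <<'E'
import numpy as np,cv2
from station import *
def ray(n,uv,z,m=None):
    m=m or camera_model(n);R=cv2.Rodrigues(m['rvec'])[0];C=-R.T@m['tvec']
    p=cv2.undistortPoints(np.array(uv,float).reshape(-1,1,2),m['mtx'],None).reshape(-1,2)
    d=np.c_[p,np.ones(len(p))]@R
    return C+d*((z-C[2])/d[:,2])[:,None]
def handles(n,im):
    h=cv2.cvtColor(im,cv2.COLOR_BGR2HSV)
    m=cv2.inRange(h,(3,170,120),(17,255,255))
    out=[]
    for c in cv2.findContours(m,0,1)[0]:
        if cv2.contourArea(c)>20: out.append(c)
    return out
E
python3 - <<'E'
from h import *
im=cv2.imread("pics/top0.png")
hsv=cv2.cvtColor(im,cv2.COLOR_BGR2HSV)
for c in handles("top",im):
    r=cv2.minAreaRect(c); b=cv2.boxPoints(r); w=ray("top",b,.074)
    e=[w[1]-w[0],w[2]-w[1]]; L=max(e,key=np.linalg.norm)
    print("handle",r[0],ray("top",[r[0]],.072)[0].round(4),[round(np.linalg.norm(x),3) for x in e],"dir",np.degrees(np.arctan2(L[1],L[0])).round(1))
m=cv2.inRange(hsv,(0,0,185),(179,60,255))
for c in cv2.findContours(m,0,1)[0]:
    if 300<cv2.contourArea(c)<3000:
        r=cv2.minAreaRect(c);b=cv2.boxPoints(r);w=ray("top",b,.042);e=[w[1]-w[0],w[2]-w[1]];L=max(e,key=np.linalg.norm)
        print("white",np.round(r[0],1),ray("top",[r[0]],.042)[0].round(4),[round(np.linalg.norm(x),3) for x in e],np.degrees(np.arctan2(L[1],L[0])).round(1))
cv2.imwrite("pics/bay.png",cv2.resize(im[225:305,140:240],None,fx=8,fy=7,interpolation=cv2.INTER_CUBIC)[:600])
E
```

```text
white [294.7 257.3] [ 0.478  -0.0585  0.042 ] [np.float64(0.124), np.float64(0.08)] -85.1
white [365.5 253. ] [ 0.485  -0.2804  0.042 ] [np.float64(0.122), np.float64(0.081)] -91.7
white [ 57.6 273. ] [0.4498 0.6898 0.042 ] [np.float64(0.02), np.float64(0.302)] -176.6
white [151.9 264.5] [0.4682 0.3912 0.042 ] [np.float64(0.047), np.float64(0.305)] -177.0
white [529. 205.] [ 0.6208 -0.8004  0.042 ] [np.float64(0.1), np.float64(0.089)] -91.8
white [311.4 202.8] [ 0.6488 -0.1173  0.042 ] [np.float64(0.125), np.float64(0.08)] -77.6
white [ 92.3 141.2] [0.8726 0.587  0.042 ] [np.float64(0.094), np.float64(0.155)] -108.0
```

View pics/bay.png

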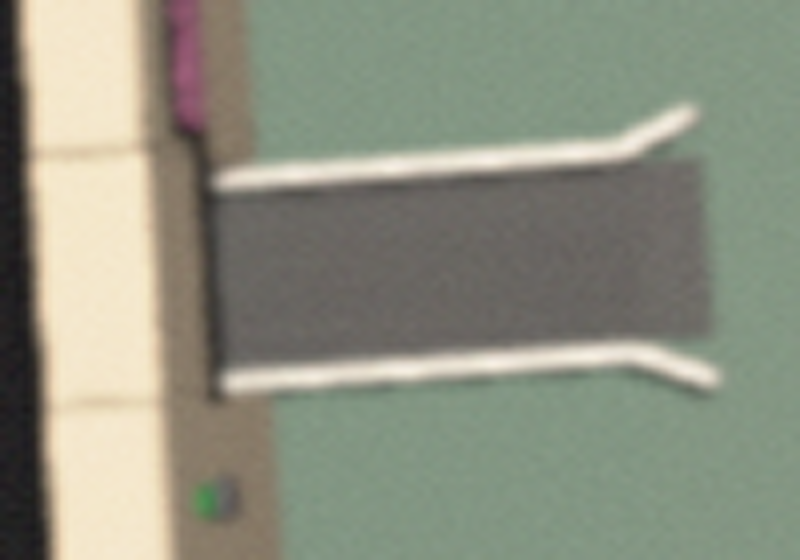

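```bash
python3 - <<'E'
from h import *
im=cv2.imread("pics/top0.png");hsv=cv2.cvtColor(im,cv2.COLOR_BGR2HSV)
print(hsv[203,312],hsv[258,294],hsv[254,367])
m=cv2.inRange(hsv,(0,130,120),(20,255,255))
for c in cv2.findContours(m,0,1)[0]:
    if 40<cv2.contourArea(c)<250:
        M=cv2.moments(c);p=(M['m10']/M['m00'],M['m01']/M['m00']);r=cv2.minAreaRect(c);b=cv2.boxPoints(r);w=ray("top",b,.074);e=[w[1]-w[0],w[2]-w[1]];L=max(e,key=np.linalg.norm)
        print("handle",np.round(p,1),ray("top",[p],.072)[0].round(4),[round(np.linalg.norm(x),3) for x in e],np.degrees(np.arctan2(L[1],L[0])).round(1))
f=lambda x,y:(x/8+140-.45,y/7+225-.43)
U=ray("top",[f(225,182),f(610,152)],.025);Lw=ray("top",[f(230,382),f(630,353)],.025)
print("rails",U.round(4),Lw.round(4))
for a in(U,Lw):
    d=a[0]-a[1];print(np.degrees(np.arctan2(d[1],d[0])))
print("plate end",ray("top",[f(703,160),f(712,335)],.0).round(4))
print("front bottom",ray("top",[f(250,50),f(279,500)],.0).round(4))
print("front top",ray("top",[f(140,30),f(172,450)],.187).round(4))
print("bend",ray("top",[f(620,152),f(632,352)],.025).round(4))
E
python3 - <<'E'
import cv2
im=cv2.imread("pics/scene0.png")
cv2.imwrite("pics/bay2.png",cv2.resize(im[120:220,330:450],None,fx=6,fy=6,interpolation=cv2.INTER_CUBIC))
E
```

```text
[ 10 180 232] [ 12 194 247] [ 11 186 239]
handle [311.5 202.3] [ 0.6461 -0.1158  0.072 ] [np.float64(0.055), np.float64(0.01)] -76.7
handle [235.2 161.5] [0.7833 0.1196 0.072 ] [np.float64(0.028), np.float64(0.029)] 178.9
rails [[0.5112 0.3453 0.025 ]
 [0.5205 0.1912 0.025 ]] [[0.4208 0.3434 0.025 ]
 [0.4294 0.1845 0.025 ]]
93.42609346783073
93.10568653224429
plate end [[0.5171 0.1571 0.    ]
 [0.4366 0.1548 0.    ]]
front bottom [[0.5735 0.3411 0.    ]
 [0.3664 0.3298 0.    ]]
front top [[0.5665 0.3367 0.187 ]
 [0.3957 0.325  0.187 ]]
bend [[0.5204 0.1872 0.025 ]
 [0.4299 0.1837 0.025 ]]
```

View pics/bay2.png

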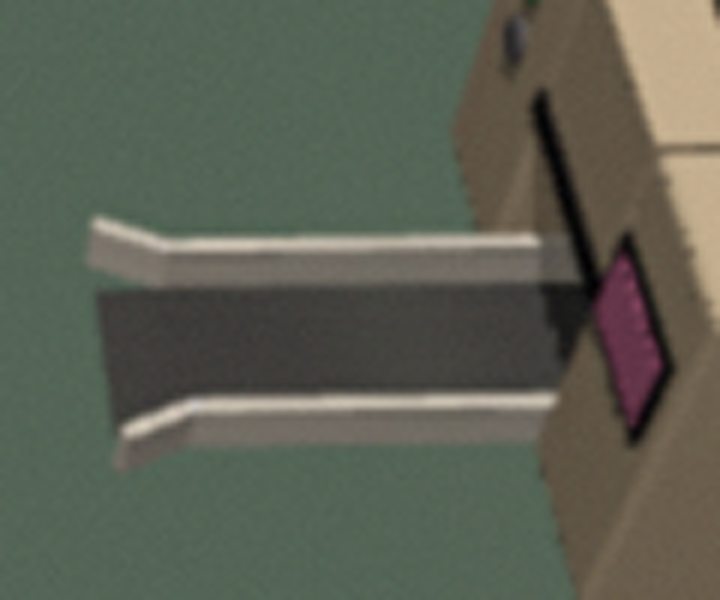

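```bash
python3 - <<'E'
from h import *
from scipy.spatial.transform import Rotation as R
s=state();M=R.from_quat(s['tcp_rot']).as_matrix();print(M.round(3),np.degrees(np.arctan2(M[1,0],M[0,0])))
im=cv2.imread("pics/top0.png");hsv=cv2.cvtColor(im,cv2.COLOR_BGR2HSV)
m=cv2.inRange(hsv,(0,110,110),(22,255,255))
for c in cv2.findContours(m,0,1)[0]:
    M=cv2.moments(c)
    if M['m00']>15:
        p=(M['m10']/M['m00'],M['m01']/M['m00']);r=cv2.minAreaRect(c);b=cv2.boxPoints(r);w=ray("top",b,.074);e=[w[1]-w[0],w[2]-w[1]];L=max(e,key=np.linalg.norm)
        print("h",M['m00'],np.round(p,1),ray("top",[p],.072)[0].round(4),np.degrees(np.arctan2(L[1],L[0])).round(1))
im=cv2.imread("pics/scene0.png");hsv=cv2.cvtColor(im,cv2.COLOR_BGR2HSV)
m=cv2.inRange(hsv,(0,150,110),(22,255,255))
for c in cv2.findContours(m,0,1)[0]:
    M=cv2.moments(c)
    if M['m00']>40:
        p=(M['m10']/M['m00'],M['m01']/M['m00']);print("sc",M['m00'],np.round(p,1),ray("scene",[p],.068)[0].round(4))
E
```

```text
[[ 0.282 -0.     0.959]
 [-0.959  0.001  0.282]
 [-0.001 -1.    -0.   ]] -73.62191813738909
h 47.0 [294.1 257.9] [ 0.4754 -0.0561  0.072 ] -85.3
h 47.5 [366.5 253.4] [ 0.4828 -0.2783  0.072 ] -91.6
h 51.5 [311.3 202.3] [ 0.646  -0.1151  0.072 ] -76.4
h 72.5 [235.3 161.4] [0.7838 0.1194 0.072 ] 178.9
h 32.0 [495.2 152.1] [ 0.7869 -0.6953  0.072 ] -61.4
sc 154.0 [341.6 235.5] [0.6992 0.1251 0.068 ]
sc 94.0 [235.9 213.6] [ 0.6488 -0.1155  0.068 ]
sc 99.5 [266.6 160.6] [ 0.481 -0.055  0.068]
sc 103.5 [179.7 160.5] [ 0.4892 -0.2758  0.068 ]
sc 109.0 [89.2  3.4] [-0.2721 -0.7516  0.068 ]
```

```bash
python3 -m crank '[{"offset":[0.049,0.061,0],"roll":0.04},{"offset":[0.049,0.061,0],"roll":0.04},{"offset":[0.049,0.061,0],"roll":0.04},{"offset":[0.049,0.061,0],"roll":0.04},{"offset":[0.049,0.061,0],"roll":0.04},{"offset":[0.049,0.061,0],"roll":0.04},{"offset":[0.049,0.061,0],"roll":0.04},{"offset":[0.049,0.061,0],"roll":0.04},{"offset":[0.049,0.061,0],"roll":0.04},{"offset":[0.049,0.061,0],"roll":0.04},{"offset":[0,0,0],"roll":0},{"offset":[0,0,0],"roll":0}]' 0; cat > st.py <<'E'
from h import *
from scipy.spatial.transform import Rotation as R
s=state();M=R.from_quat(s['tcp_rot']).as_matrix()
print("t",round(s['time_s'],2),"p",s['tcp_pos'].round(4),"yaw",np.degrees(np.arctan2(M[1,0],M[0,0])).round(2),"F",s['force'].round(2),"w",round(s['gripper_width'],3),"q",s['qpos'].round(2))
E
python3 st.py
```

```text
time_s: 1.3
tcp_pos: [0.4847, -0.2805, 0.2309]
tcp_rot: [-0.707, 0.009, -0.009, 0.707]
force: [0.5, -0.2, -0.5]
gripper_width: 1.003
t 1.3 p [ 0.4847 -0.2805  0.2309] yaw -1.5 F [ 0.55 -0.16 -0.54] w 1.003 q [ 0.69  0.42 -0.37  1.74  0.17  1.02  0.24]
```

```bash
python3 -m crank '[{"offset":[0,0.002,-0.06],"roll":0},{"offset":[0,0,-0.08],"roll":0},{"offset":[0,0,-0.08],"roll":0},{"offset":[0,0,-0.06],"roll":0},{"offset":[0,0,-0.02],"roll":0},{"offset":[0,0,0],"roll":0},{"offset":[0,0,0],"roll":0}]' 0; python3 st.py; python3 -m crank '[{"offset":[0,0,0],"roll":0},{"offset":[0,0,0],"roll":0},{"offset":[0,0,0],"roll":0},{"offset":[0,0,0],"roll":0},{"offset":[0,0,0],"roll":0},{"offset":[0,0,0],"roll":0},{"offset":[0,0,0],"roll":0}]' 1; python3 st.py
```

```text
time_s: 2.0
tcp_pos: [0.4848, -0.2814, 0.0526]
tcp_rot: [0.707, -0.01, 0.011, -0.707]
force: [0.1, -0.1, 0.2]
gripper_width: 1.0
t 2.0 p [ 0.4848 -0.2814  0.0526] yaw -1.69 F [ 0.12 -0.12  0.21] w 1.0 q [ 0.63  0.64 -0.29  1.93  0.3   0.61  0.12]
time_s: 2.7
tcp_pos: [0.4844, -0.2805, 0.0517]
tcp_rot: [0.707, -0.01, 0.01, -0.707]
force: [-1.9, -0.1, 5.8]
gripper_width: 0.125
t 2.7 p [ 0.4844 -0.2805  0.0517] yaw -1.63 F [-1.87 -0.1   5.8 ] w 0.125 q [ 0.63  0.64 -0.29  1.93  0.3   0.61  0.12]
```

```bash
python3 -m crank '[{"offset":[0,0,0.01],"roll":0},{"offset":[0,0,0.02],"roll":0},{"offset":[0,0,0.02],"roll":0},{"offset":[0,0,0.01],"roll":0},{"offset":[0,0,0],"roll":0},{"offset":[0,0,0],"roll":0},{"offset":[0,0,0],"roll":0},{"offset":[0,0,0],"roll":0},{"offset":[0,0,0],"roll":0}]' ; python3 st.py;python3 -m crank '[{"offset":[0,0,0],"roll":0}]'; python3 -c "
from h import *
cv2.imwrite('pics/w1.png',camera('wrist'))"
```

```text
time_s: 3.6
tcp_pos: [0.4841, -0.2803, 0.0869]
tcp_rot: [-0.707, 0.01, -0.01, 0.707]
force: [0.3, -0.6, -1.4]
gripper_width: 0.122
t 3.6 p [ 0.4841 -0.2803  0.0869] yaw -1.62 F [ 0.28 -0.57 -1.39] w 0.122 q [ 0.65  0.59 -0.32  1.9   0.27  0.69  0.14]
time_s: 3.7
tcp_pos: [0.4842, -0.2803, 0.0871]
tcp_rot: [-0.707, 0.01, -0.01, 0.707]
force: [-0.2, 0.3, -2.2]
gripper_width: 0.126
```

View pics/w1.png

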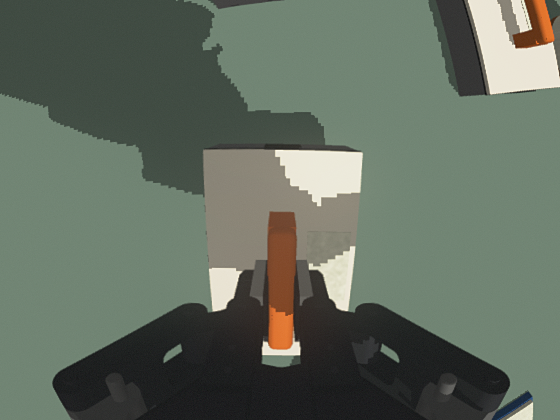

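The wrist view shows the bar (column 282) gripped between the pads and the case hanging level. The force reading is noisy, so I'll take more readings.

```bash
for i in 1 2 3 4 5; do python3 -m crank '[{"offset":[0,0,0],"roll":0}]' | grep force; done
```

```text
force: [0.1, -0.1, -1.6]
force: [-0.2, 0.2, -1.0]
force: [-0.2, -0.3, -1.7]
force: [0.7, 0.1, -1.8]
force: [0.1, -0.6, -2.2]
```

Mean is about −1.7 N against a bias of about −0.2 N, so roughly 1.45 N: empty. I'll put it back.

```bash
python3 -m crank '[{"offset":[0,0,-0.02],"roll":0},{"offset":[0,0,-0.02],"roll":0},{"offset":[0,0,-0.01],"roll":0},{"offset":[0,0,-0.007],"roll":0},{"offset":[0,0,-0.002],"roll":0},{"offset":[0,0,0],"roll":0}]'; python3 st.py; python3 -m crank '[{"offset":[0,0,0],"roll":0},{"offset":[0,0,0],"roll":0},{"offset":[0,0,0],"roll":0},{"offset":[0,0,0],"roll":0},{"offset":[0,0,0],"roll":0}]' 0; python3 st.py
```

```text
time_s: 4.85
tcp_pos: [0.4839, -0.2802, 0.0518]
tcp_rot: [-0.707, 0.01, -0.01, 0.707]
force: [0.6, 0.7, -1.0]
gripper_width: 0.127
t 4.85 p [ 0.4839 -0.2802  0.0518] yaw -1.62 F [ 0.58  0.67 -0.98] w 0.127 q [ 0.63  0.64 -0.29  1.93  0.3   0.61  0.12]
time_s: 5.35
tcp_pos: [0.4843, -0.2805, 0.0519]
tcp_rot: [-0.707, 0.01, -0.01, 0.707]
force: [0.1, -0.0, 0.6]
gripper_width: 0.958
t 5.35 p [ 0.4843 -0.2805  0.0519] yaw -1.63 F [ 0.06 -0.02  0.58] w 0.958 q [ 0.63  0.64 -0.29  1.93  0.3   0.61  0.12]
```

```bash
python3 -m crank '[{"offset":[0,0,0.07],"roll":0},{"offset":[0,0,0.08],"roll":0},{"offset":[-0.002,0.0745,0],"roll":0.007},{"offset":[-0.002,0.0745,0],"roll":0.007},{"offset":[-0.002,0.0745,0],"roll":0.007},{"offset":[-0.002,0.0745,0],"roll":0.007},{"offset":[-0.002,0.0745,0],"roll":0.007},{"offset":[0,0,0],"roll":0},{"offset":[0,0,-0.07],"roll":0},{"offset":[0,0,-0.06],"roll":0},{"offset":[0,0,-0.02],"roll":0},{"offset":[0,0,0],"roll":0}]' 0; python3 st.py; python3 -c "
from h import *
cv2.imwrite('pics/w2.png',camera('wrist'));cv2.imwrite('pics/top2.png',camera('top'))"
```

```text
time_s: 6.55
tcp_pos: [0.4771, -0.0571, 0.0502]
tcp_rot: [-0.706, -0.028, 0.03, 0.707]
force: [0.3, 0.1, 0.6]
gripper_width: 0.998
t 6.55 p [ 0.4771 -0.0571  0.0502] yaw 4.69 F [0.31 0.08 0.58] w 0.998 q [ 0.24  0.57 -0.31  2.13  0.36  0.49 -0.26]
```

View pics/w2.png

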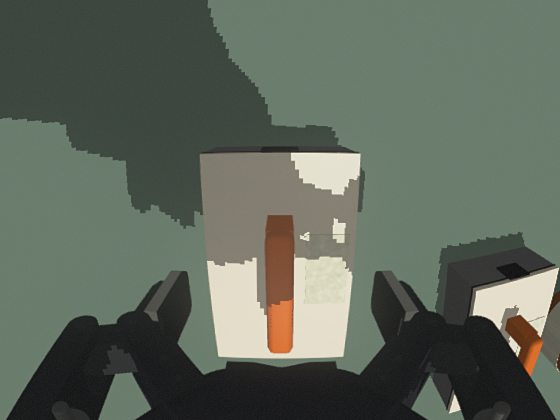

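View pics/top2.png

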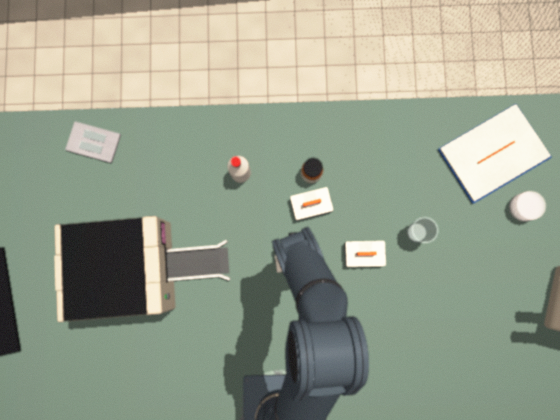

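The wrist view has the bar (column 280) centred between the open pads. In the top view, the case I put back is still at (366,254). Now close and lift.

```bash
python3 -m crank '[{"offset":[0,0,0],"roll":0},{"offset":[0,0,0],"roll":0},{"offset":[0,0,0],"roll":0},{"offset":[0,0,0],"roll":0},{"offset":[0,0,0],"roll":0},{"offset":[0,0,0],"roll":0},{"offset":[0,0,0],"roll":0}]' 1; python3 -m crank '[{"offset":[0,0,0.01],"roll":0},{"offset":[0,0,0.02],"roll":0},{"offset":[0,0,0.02],"roll":0},{"offset":[0,0,0.01],"roll":0},{"offset":[0,0,0],"roll":0},{"offset":[0,0,0],"roll":0},{"offset":[0,0,0],"roll":0},{"offset":[0,0,0],"roll":0}]' ; for i in 1 2 3 4 5; do python3 -m crank '[{"offset":[0,0,0],"roll":0}]' | grep force; done; python3 st.py
```

```text
time_s: 7.35
tcp_pos: [0.4781, -0.057, 0.052]
tcp_rot: [0.707, 0.029, -0.029, -0.706]
force: [-1.2, -0.5, 2.3]
gripper_width: 0.131
time_s: 8.15
tcp_pos: [0.4781, -0.0569, 0.0875]
tcp_rot: [-0.706, -0.029, 0.029, 0.707]
force: [0.1, 0.4, -1.6]
gripper_width: 0.128
force: [0.2, -0.3, -1.1]
force: [-0.2, -0.9, -0.7]
force: [0.1, -0.1, -0.9]
force: [0.5, -0.7, -1.6]
force: [0.2, -0.3, -1.0]
t 8.65 p [ 0.4783 -0.0569  0.0879] yaw 4.68 F [ 0.16 -0.33 -0.99] w 0.127 q [ 0.27  0.51 -0.36  2.1   0.31  0.59 -0.22]
```

About 1.0–1.2 N, also empty, so the far case should be the loaded one. I'll put this one down and check how far the jar is from that case.

```bash
python3 -m crank '[{"offset":[0,0,-0.02],"roll":0},{"offset":[0,0,-0.02],"roll":0},{"offset":[0,0,-0.01],"roll":0},{"offset":[0,0,-0.007],"roll":0},{"offset":[0,0,-0.002],"roll":0},{"offset":[0,0,0],"roll":0}]'; python3 -m crank '[{"offset":[0,0,0],"roll":0},{"offset":[0,0,0],"roll":0},{"offset":[0,0,0],"roll":0},{"offset":[0,0,0],"roll":0},{"offset":[0,0,0],"roll":0}]' 0; python3 st.py; python3 - <<'E'
from h import *
im=cv2.imread("pics/top2.png")
cv2.imwrite("pics/jar.png",cv2.resize(im[140:230,270:350],None,fx=6,fy=6,interpolation=cv2.INTER_CUBIC))
print(ray("top",[(313,169)],.09))
E
```

```text
time_s: 9.25
tcp_pos: [0.4784, -0.0569, 0.0526]
tcp_rot: [0.707, 0.029, -0.029, -0.707]
force: [0.1, 0.2, -1.2]
gripper_width: 0.127
time_s: 9.75
tcp_pos: [0.4784, -0.0569, 0.0526]
tcp_rot: [0.707, 0.029, -0.029, -0.707]
force: [-0.3, 0.4, -0.6]
gripper_width: 0.958
t 9.75 p [ 0.4784 -0.0569  0.0526] yaw 4.67 F [-0.26  0.42 -0.56] w 0.958 q [ 0.24  0.56 -0.32  2.13  0.36  0.5  -0.26]
[[ 0.74760081 -0.12317869  0.09      ]]
```

View pics/jar.png

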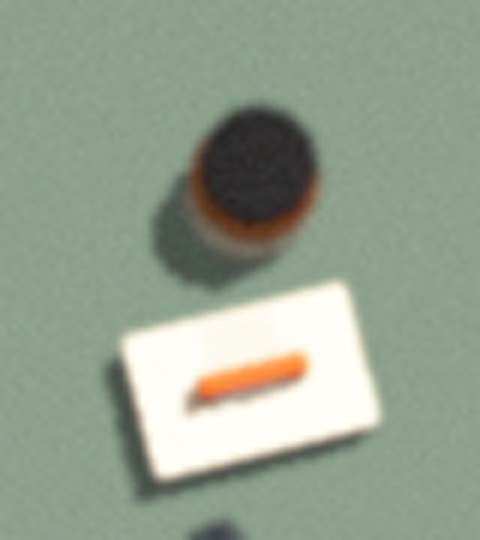

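The jar is about 12 mm outside the open finger backs (jar at (0.75,−0.12)), so I'll approach with the fingers partly closed.

```bash
python3 -m crank '[{"offset":[0,0,0.07],"roll":0},{"offset":[0,0,0.08],"roll":0},{"offset":[0.0563,-0.0197,0],"roll":0.009},{"offset":[0.0563,-0.0197,0],"roll":0.009},{"offset":[0.0563,-0.0197,0],"roll":0.009},{"offset":[0.0563,-0.0197,0],"roll":0.009},{"offset":[0.0563,-0.0197,0],"roll":0.009},{"offset":[0,0,0],"roll":0},{"offset":[0,0,0],"roll":0}]' 0.4; python3 st.py; python3 -c "
from h import *
cv2.imwrite('pics/w3.png',camera('wrist'))"
```

```text
time_s: 10.65
tcp_pos: [0.647, -0.116, 0.1417]
tcp_rot: [-0.702, -0.078, 0.079, 0.703]
force: [-0.2, 0.7, -0.2]
gripper_width: 0.6
t 10.65 p [ 0.647  -0.116   0.1417] yaw 12.74 F [-0.18  0.67 -0.24] w 0.6 q [ 0.35  0.65 -0.42  1.59  0.3   0.97  0.06]
```

View pics/w3.png

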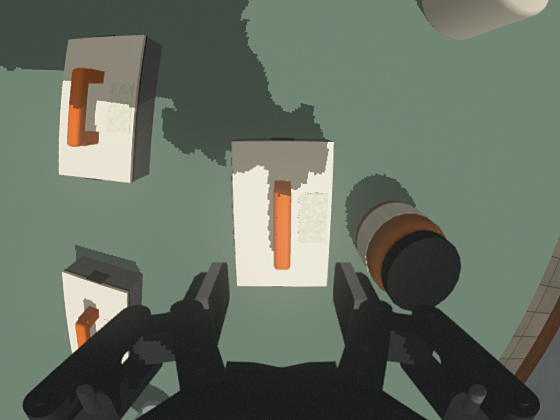

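```bash
python3 -m crank '[{"offset":[0,0,-0.05],"roll":0},{"offset":[0,0,-0.04],"roll":0},{"offset":[0,0,-0.02],"roll":0},{"offset":[0,0,0],"roll":0}]'; python3 -c "
from h import *
cv2.imwrite('pics/w4.png',camera('wrist'))"
```

```text
time_s: 11.1
tcp_pos: [0.6456, -0.1156, 0.0752]
tcp_rot: [-0.702, -0.078, 0.08, 0.703]
force: [0.2, 0.2, 1.1]
gripper_width: 0.605
```

View pics/w4.png

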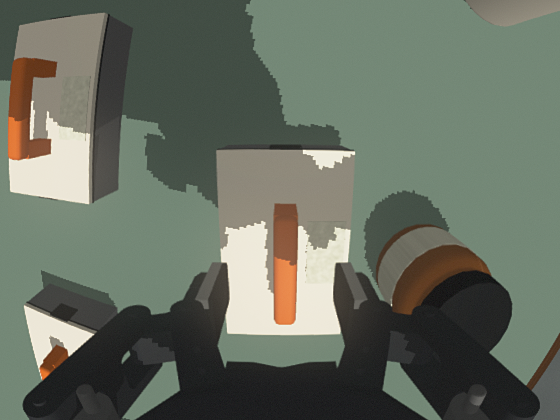

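The pads straddle the bar (column 285), with a clear gap between the right finger (about 365) and the jar (about 385). I'll go down, grip and lift.

```bash
python3 -m crank '[{"offset":[0.001,0,-0.02],"roll":0},{"offset":[0,0,-0.015],"roll":0},{"offset":[0,0,0],"roll":0}]'; python3 -m crank '[{"offset":[0,0,0],"roll":0},{"offset":[0,0,0],"roll":0},{"offset":[0,0,0],"roll":0},{"offset":[0,0,0],"roll":0},{"offset":[0,0,0],"roll":0},{"offset":[0,0,0],"roll":0}]' 1; python3 -m crank '[{"offset":[0,0,0.01],"roll":0},{"offset":[0,0,0.02],"roll":0},{"offset":[0,0,0.02],"roll":0},{"offset":[0,0,0.02],"roll":0},{"offset":[0,0,0],"roll":0},{"offset":[0,0,0],"roll":0},{"offset":[0,0,0],"roll":0}]' ; for i in 1 2 3 4 5; do python3 -m crank '[{"offset":[0,0,0],"roll":0}]' | grep force; done; python3 st.py; python3 -c "
from h import *
cv2.imwrite('pics/w5.png',camera('wrist'))"
```

```text
time_s: 11.45
tcp_pos: [0.6471, -0.1161, 0.0543]
tcp_rot: [-0.703, -0.078, 0.079, 0.703]
force: [-0.9, 0.1, -0.5]
gripper_width: 0.599
time_s: 12.05
tcp_pos: [0.6479, -0.1161, 0.056]
tcp_rot: [0.703, 0.079, -0.078, -0.703]
force: [-2.1, -0.5, 5.2]
gripper_width: 0.124
time_s: 12.75
tcp_pos: [0.6474, -0.1161, 0.0971]
tcp_rot: [-0.703, -0.078, 0.079, 0.703]
force: [-0.1, -1.0, -4.2]
gripper_width: 0.121
force: [0.4, 1.0, -5.0]
force: [-0.3, 0.3, -4.2]
force: [0.6, -0.3, -3.3]
force: [-0.5, -0.1, -4.1]
force: [-0.6, -0.7, -4.4]
t 13.25 p [ 0.6478 -0.116   0.0974] yaw 12.78 F [-0.62 -0.68 -4.38] w 0.122 q [ 0.34  0.7  -0.4   1.63  0.33  0.88  0.04]
```

View pics/w5.png

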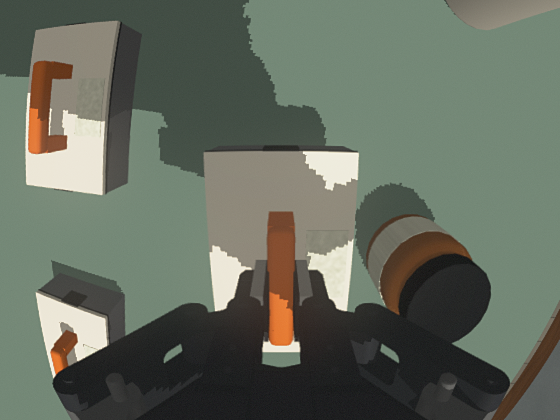

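About −4.2 N, so this is the loaded case. The jar hasn't moved. I'll raise it and carry it over the rails.

```bash
python3 -m crank '[{"offset":[0,0,0.04],"roll":0},{"offset":[0,0,0.06],"roll":0},{"offset":[-0.0325,0.0652,0],"roll":-0.0059},{"offset":[-0.0325,0.0652,0],"roll":-0.0059},{"offset":[-0.0325,0.0652,0],"roll":-0.0059},{"offset":[-0.0325,0.0652,0],"roll":-0.0059},{"offset":[-0.0325,0.0652,0],"roll":-0.0059},{"offset":[-0.0325,0.0652,0],"roll":-0.0059},{"offset":[-0.0325,0.0652,0],"roll":-0.0059},{"offset":[-0.0325,0.0652,0],"roll":-0.0059},{"offset":[-0.0325,0.0652,0],"roll":-0.0059},{"offset":[0,0,0],"roll":0}]'; python3 -m crank '[{"offset":[0,0,-0.03],"roll":0},{"offset":[0,0,-0.02],"roll":0},{"offset":[0,0,0],"roll":0},{"offset":[0,0,0],"roll":0}]'; python3 st.py; python3 -c "
from h import *
for n in ('scene','top','wrist'): cv2.imwrite(f'pics/{n}6.png',camera(n))
a=cv2.imread('pics/top6.png');b=cv2.imread('pics/scene6.png')
f=lambda i:cv2.resize(i,None,fx=4,fy=4,interpolation=cv2.INTER_CUBIC)
cv2.imwrite('pics/c6.png',np.vstack([f(a[220:295,140:300])[:, :640],f(b[120:195,300:460])]))"
```

```text
time_s: 14.5
tcp_pos: [0.4689, 0.2435, 0.1583]
tcp_rot: [-0.705, -0.023, 0.023, 0.708]
force: [0.6, -0.4, -4.0]
gripper_width: 0.119
time_s: 14.9
tcp_pos: [0.4724, 0.2357, 0.1274]
tcp_rot: [0.707, 0.019, -0.02, -0.707]
force: [0.5, 1.3, -4.0]
gripper_width: 0.119
t 14.9 p [0.4724 0.2357 0.1274] yaw 3.18 F [ 0.53  1.26 -4.04] w 0.119 q [-0.28  0.5  -0.39  1.94  0.28  0.75 -0.78]
```

View pics/c6.png

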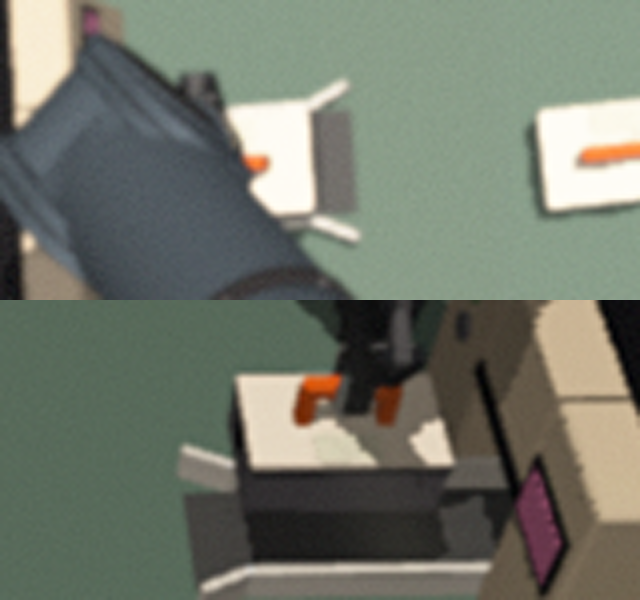

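View pics/wrist6.png

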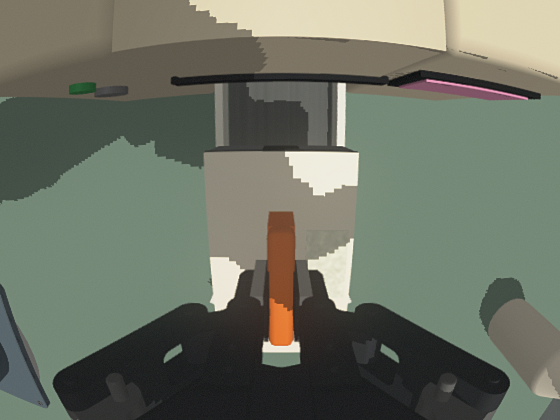

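The wrist view shows the case front (columns 204–358) centred on the rails (mid about 281). The case is level and pointing along the rails, so I'll lower it.

```bash
python3 -m crank '[{"offset":[0,0,-0.03],"roll":0},{"offset":[0,0,-0.03],"roll":0},{"offset":[0,0,-0.02],"roll":0},{"offset":[0,0,-0.015],"roll":0},{"offset":[0,0,-0.01],"roll":0},{"offset":[0,0,0],"roll":0},{"offset":[0,0,0],"roll":0}]'; python3 -m crank '[{"offset":[0,0,-0.005],"roll":0},{"offset":[0,0,-0.005],"roll":0},{"offset":[0,0,0],"roll":0}]'; python3 st.py; python3 -c "
from h import *
for n in ('scene','wrist'): cv2.imwrite(f'pics/{n}7.png',camera(n))"
```

```text
time_s: 15.75
tcp_pos: [0.4725, 0.2363, 0.0648]
tcp_rot: [-0.707, -0.02, 0.02, 0.707]
force: [-0.3, -0.0, -3.8]
gripper_width: 0.124
time_s: 16.05
tcp_pos: [0.4722, 0.236, 0.0583]
tcp_rot: [0.707, 0.02, -0.02, -0.707]
force: [-0.1, -0.0, -3.1]
gripper_width: 0.123
t 16.05 p [0.4722 0.236  0.0583] yaw 3.22 F [-0.14 -0.02 -3.05] w 0.123 q [-0.32  0.6  -0.34  2.01  0.35  0.59 -0.84]
```

View pics/wrist7.png

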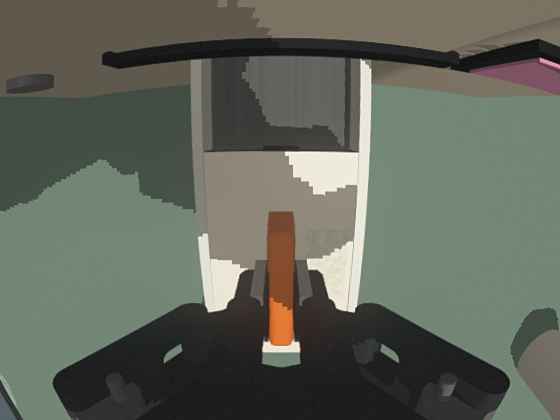

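It's between the rails and close to the plate. Lower the last bit and release.

```bash
python3 -m crank '[{"offset":[0,0,-0.003],"roll":0},{"offset":[0,0,0],"roll":0},{"offset":[0,0,0],"roll":0}]'; python3 -m crank '[{"offset":[0,0,0],"roll":0},{"offset":[0,0,0],"roll":0},{"offset":[0,0,0],"roll":0},{"offset":[0,0,0],"roll":0}]' 0.4;  python3 st.py
```

```text
time_s: 16.45
tcp_pos: [0.4723, 0.2361, 0.0579]
tcp_rot: [0.707, 0.02, -0.02, -0.707]
force: [-4.7, -1.9, 13.0]
gripper_width: 0.126
time_s: 16.85
tcp_pos: [0.4724, 0.2361, 0.0567]
tcp_rot: [-0.707, -0.02, 0.02, 0.707]
force: [0.2, -0.3, -0.2]
gripper_width: 0.597
t 16.85 p [0.4724 0.2361 0.0567] yaw 3.22 F [ 0.25 -0.26 -0.15] w 0.597 q [-0.33  0.6  -0.34  2.01  0.35  0.58 -0.85]
```

```bash
python3 -m crank '[{"offset":[0,0,0.075],"roll":0},{"offset":[0,0,0.075],"roll":0},{"offset":[0.0032,-0.0555,0],"roll":0},{"offset":[0.0032,-0.0555,0],"roll":0},{"offset":[0.0032,-0.0555,0],"roll":0},{"offset":[0,0,0],"roll":0}]' 0.4; python3 -m crank '[{"offset":[0,0,0],"roll":0},{"offset":[0,0,-0.07],"roll":0},{"offset":[0,0,-0.06],"roll":0},{"offset":[0,0,-0.05],"roll":0},{"offset":[0,0,-0.02],"roll":0},{"offset":[0,0,0],"roll":0},{"offset":[0,0,0],"roll":0}]' 1; python3 st.py; python3 -c "
from h import *
for n in ('scene','wrist'): cv2.imwrite(f'pics/{n}8.png',camera(n))"
```

```text
time_s: 17.45
tcp_pos: [0.4781, 0.1309, 0.1464]
tcp_rot: [0.708, 0.017, -0.018, -0.706]
force: [0.2, 0.2, -0.4]
gripper_width: 0.599
time_s: 18.15
tcp_pos: [0.4785, 0.1371, 0.0274]
tcp_rot: [-0.707, -0.02, 0.02, 0.707]
force: [-0.3, 0.4, -0.8]
gripper_width: -0.002
t 18.15 p [0.4785 0.1371 0.0274] yaw 3.27 F [-0.3   0.41 -0.83] w -0.002 q [-0.17  0.62 -0.3   2.11  0.4   0.46 -0.72]
```

View pics/wrist8.png

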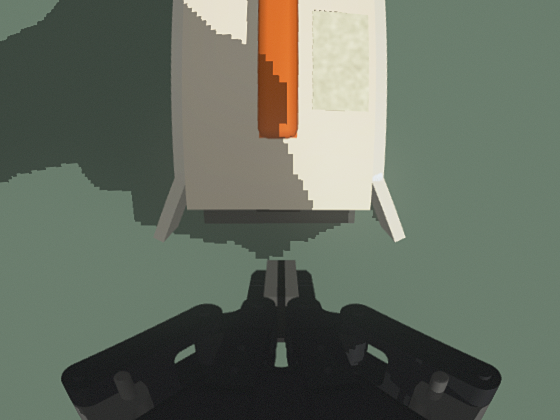

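View pics/scene8.png

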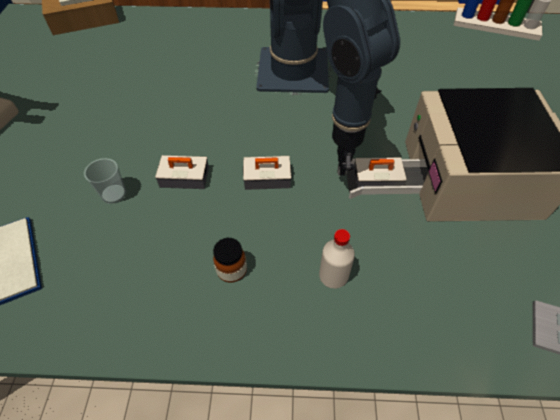

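The fingers are shut behind the case's rear end, which is centred at column 279. Push along the scanner axis.

```bash
python3 -m crank '[{"offset":[-0.0014,0.025,-0.003],"roll":0},{"offset":[-0.0014,0.025,0],"roll":0},{"offset":[-0.0014,0.02,0],"roll":0},{"offset":[-0.001,0.02,0],"roll":0},{"offset":[-0.001,0.02,0],"roll":0},{"offset":[-0.001,0.02,0],"roll":0},{"offset":[-0.001,0.02,0],"roll":0},{"offset":[-0.001,0.02,0],"roll":0}]'; python3 st.py; python3 -m crank '[{"offset":[-0.001,0.015,0],"roll":0},{"offset":[-0.001,0.01,0],"roll":0},{"offset":[0,0,0],"roll":0}]';  python3 st.py
```

```text
time_s: 19.05
tcp_pos: [0.4724, 0.239, 0.0248]
tcp_rot: [0.707, 0.02, -0.02, -0.707]
force: [0.2, -3.9, 1.8]
gripper_width: 0.001
t 19.05 p [0.4724 0.239  0.0248] yaw 3.22 F [ 0.22 -3.91  1.81] w 0.001 q [-0.37  0.65 -0.29  2.03  0.36  0.51 -0.86]
time_s: 19.35
tcp_pos: [0.4711, 0.2548, 0.0248]
tcp_rot: [-0.706, -0.02, 0.02, 0.707]
force: [-0.3, -0.5, -1.1]
gripper_width: -0.002
t 19.35 p [0.4711 0.2548 0.0248] yaw 3.31 F [-0.25 -0.53 -1.13] w -0.002 q [-0.39  0.66 -0.29  2.01  0.36  0.52 -0.88]
```

```bash
python3 -m crank '[{"offset":[0,0.006,0],"roll":0},{"offset":[0,0.006,0],"roll":0},{"offset":[-0.001,0.005,0],"roll":0}]'; for i in 1 2 3; do python3 -m crank '[{"offset":[0,0.003,0],"roll":0},{"offset":[0,0,0],"roll":0}]'|sed -n 2,4p; done
```

```text
time_s: 19.65
tcp_pos: [0.4708, 0.2633, 0.0248]
tcp_rot: [0.707, 0.02, -0.02, -0.707]
force: [1.0, -2.2, -1.0]
gripper_width: -0.0
tcp_pos: [0.4707, 0.2658, 0.0249]
tcp_rot: [-0.707, -0.02, 0.02, 0.707]
force: [0.4, -0.1, -0.9]
tcp_pos: [0.4708, 0.267, 0.0249]
tcp_rot: [0.707, 0.02, -0.02, -0.707]
force: [-0.3, -1.2, 0.4]
tcp_pos: [0.4707, 0.2683, 0.0249]
tcp_rot: [0.707, 0.02, -0.02, -0.707]
force: [0.7, -4.1, 1.4]
```

```bash
for i in 1 2 3; do python3 -m crank '[{"offset":[0,0.004,0],"roll":0},{"offset":[0,0,0],"roll":0}]'|sed -n 2,4p; done; python3 -c "
from h import *
for n in ('scene','wrist'): cv2.imwrite(f'pics/{n}9.png',camera(n))"
```

```text
tcp_pos: [0.4707, 0.2683, 0.0249]
tcp_rot: [0.708, 0.019, -0.02, -0.705]
force: [0.2, -10.5, 6.7]
tcp_pos: [0.4707, 0.2683, 0.0249]
tcp_rot: [0.71, 0.018, -0.019, -0.704]
force: [-0.5, -17.3, 11.6]
tcp_pos: [0.4706, 0.2683, 0.0248]
tcp_rot: [0.711, 0.017, -0.019, -0.703]
force: [-1.2, -23.9, 16.7]
```

View pics/wrist9.png

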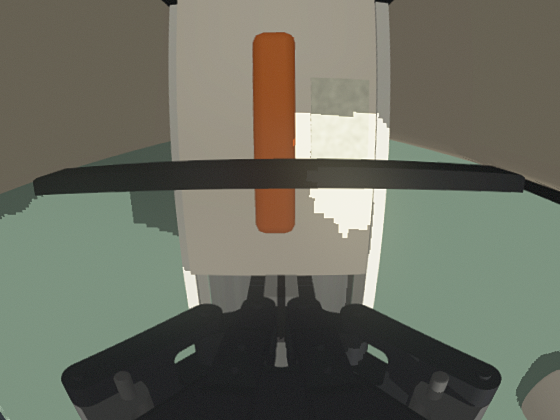

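The tool stopped hard at scanner y ≈ −68 mm (force rising to 24 N), and the case sits through the mouth between the rails. That matches contact with the stop. I'll back off and check.

```bash
python3 -m crank '[{"offset":[0,-0.02,0],"roll":0},{"offset":[0.004,-0.06,0],"roll":0},{"offset":[0.004,-0.06,0],"roll":0},{"offset":[0,0,0.08],"roll":0},{"offset":[0,0,0.08],"roll":0},{"offset":[0,-0.08,0.08],"roll":0},{"offset":[0,-0.08,0.03],"roll":0},{"offset":[0,-0.08,0],"roll":0},{"offset":[0,-0.08,0],"roll":0},{"offset":[0,0,0],"roll":0},{"offset":[0,0,0],"roll":0}]'; python3 - <<'E'
from h import *
for n in ('scene','top'): cv2.imwrite(f'pics/{n}10.png',camera(n))
a=cv2.imread('pics/top10.png');b=cv2.imread('pics/scene10.png')
f=lambda i:cv2.resize(i,None,fx=5,fy=5,interpolation=cv2.INTER_CUBIC)
cv2.imwrite('pics/c10.png',np.vstack([f(a[235:295,140:240]),f(b[140:200,340:440])]))
hsv=cv2.cvtColor(a,cv2.COLOR_BGR2HSV);m=cv2.inRange(hsv,(0,110,110),(22,255,255))
for c in cv2.findContours(m,0,1)[0]:
    M=cv2.moments(c)
    if M['m00']>15:
        p=(M['m10']/M['m00'],M['m01']/M['m00']);print("h",M['m00'],np.round(p,1),ray("top",[p],.074)[0].round(4))
E
```

```text
time_s: 22.05
tcp_pos: [0.476, 0.0133, 0.174]
tcp_rot: [-0.707, -0.019, 0.019, 0.707]
force: [-0.1, 0.7, 0.3]
gripper_width: 0.002
h 28.5 [170.8 264.4] [0.4659 0.3239 0.074 ]
h 25.5 [297.1 257.2] [ 0.477  -0.0654  0.074 ]
h 50.5 [365.8 253.4] [ 0.4826 -0.2759  0.074 ]
h 70.5 [235.3 161.5] [0.783  0.1193 0.074 ]
h 31.0 [494.9 152.3] [ 0.7859 -0.6935  0.074 ]
```

View pics/c10.png

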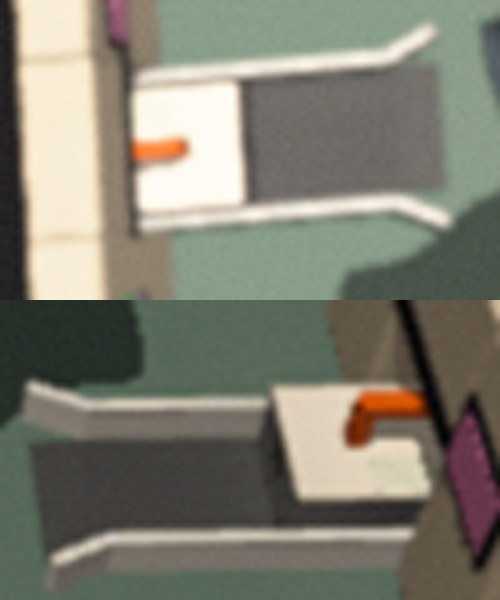

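View pics/scene10.png

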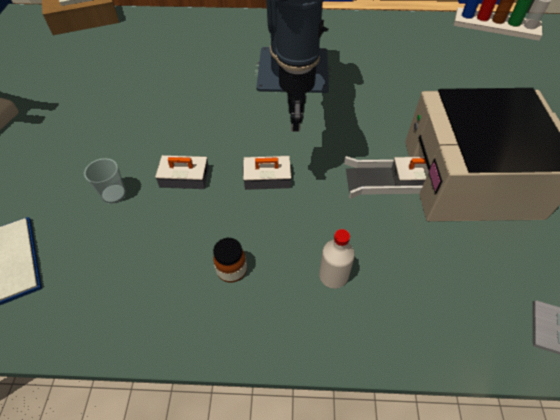

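```bash
python3 - <<'E'
from h import *
f=lambda x,y:(x/5+140-.4,y/5+235-.4)
w=ray("top",[f(241,83),f(244,203)],.044);pe=ray("top",[f(438,65),f(443,190)],0.0)
u=np.array([-.0567,.9984]);print(w,pe,(w[:,:2]@u).mean()-(pe[:,:2]@u).mean()-.18)
E
```

```text
[[0.50651423 0.27710033 0.044     ]
 [0.43148219 0.27567917 0.044     ]] [[0.51652155 0.15784721 0.        ]
 [0.43609069 0.155902   0.        ]] -0.06026172028580046
```

The top view puts the rear edge at about −60 mm ±3, against the expected −55, which is at the limit of its resolution. A closer wrist view will settle it.

```bash
python3 -m crank '[{"offset":[0,0.065,0.02],"roll":0},{"offset":[0,0.065,0.02],"roll":0},{"offset":[0,0.065,0],"roll":0},{"offset":[0,0,0],"roll":0},{"offset":[0,0,0],"roll":0},{"offset":[0,0,0],"roll":0}]'; python3 - <<'E'
from h import *
import pickle
m=camera_model('wrist');im=camera('wrist');cv2.imwrite('pics/w11.png',im);pickle.dump(m,open('m11.pkl','wb'))
R=cv2.Rodrigues(m['rvec'])[0];print(m['mtx'],-R.T@m['tvec'],R.round(3),state()['tcp_pos'])
E
```

```text
time_s: 22.75
tcp_pos: [0.4752, 0.1308, 0.1975]
tcp_rot: [0.707, 0.02, -0.02, -0.707]
force: [-0.7, -0.7, 0.6]
gripper_width: 0.002
[[325.1922621    0.         280.80002575]
 [  0.         325.1922621  216.56785113]
 [  0.           0.           1.        ]] [0.47145436 0.20495708 0.33993813] [[ 0.998  0.057 -0.001]
 [ 0.055 -0.955  0.291]
 [ 0.016 -0.291 -0.957]] [0.47535334 0.1302917  0.19754513]
```

View pics/w11.png

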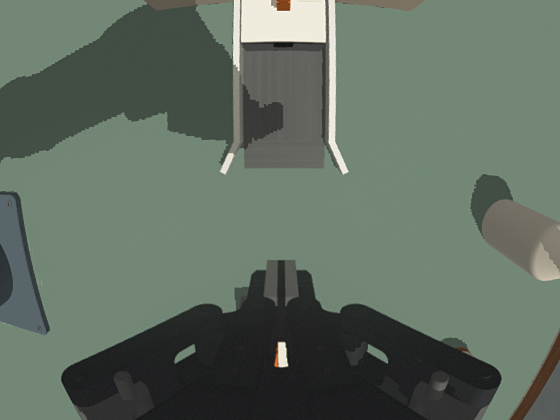

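```bash
python3 - <<'E'
from h import *
import pickle
m=pickle.load(open('m11.pkl','rb'));R=cv2.Rodrigues(m['rvec'])[0];C=-R.T@m['tvec']
def fr(uv,z):
    p=cv2.fisheye.undistortPoints(np.array([[uv]],float),m['mtx'],np.zeros(4))[0,0]
    d=np.r_[p,1]@R;return (C+d*(z-C[2])/d[2])
u=np.array([-.0567,.9984])
im=cv2.imread('pics/w11.png')
g=cv2.cvtColor(im,cv2.COLOR_BGR2GRAY).astype(int)
print("col255",g[34:52,255],"end",g[160:174,255],"crease",g[138:150,255])
e=fr((284,168),0)
for n,uv,z in(("plate end",(284,168),0),("crease",(284,144),.002),("lid rear",(284,43),.044),("lidL",(242,42.5),.044),("lidR",(326,43.5),.044),("rail bend L",(243,141),.025),("rail bend R",(328,141),.025)):
    w=fr(uv,z);print(n,w.round(4),"scanner y via plate end",((w-e)[:2]@u-.18).round(4))
E
```

```text
col255 [234 234 234 235 235 236 241 215 100  41  66  71  70  70  69  67  74  93] end [100 100 100  97  97 100  98 104 116 129 128 126 127 126] crease [ 56  54  76  97  99  96  97  98  96  98 101 101]
plate end [0.4775 0.1552 0.    ] scanner y via plate end -0.18
crease [0.476  0.1807 0.002 ] scanner y via plate end -0.1545
lid rear [0.47   0.2769 0.044 ] scanner y via plate end -0.0581
lidL [0.4324 0.276  0.044 ] scanner y via plate end -0.0569
lidR [0.5077 0.2796 0.044 ] scanner y via plate end -0.0575
rail bend L [0.4359 0.1833 0.025 ] scanner y via plate end -0.1496
rail bend R [0.518  0.1882 0.025 ] scanner y via plate end -0.1493
```

```bash
python3 st.py; python3 -c "
from station import close_job
print(close_job())"
```

```text
t 22.8 p [0.4754 0.1303 0.1975] yaw 3.21 F [ 0.47 -0.43 -0.08] w -0.001 q [-0.04  0.37 -0.44  1.94  0.2   0.87 -0.53]
the job is handed in; nothing more can be done
None
```

I found the loaded case, pushed it home in the bay and handed the job in at 22.8 s of robot time. The hand-in gives no verdict.

- **Weighing:** I lifted all three cases by their handles. The two nearer the robot read about 1.4 N and 1.1 N (empty) and went back where they stood. The far one, next to the jar, read about 4.2 N (loaded).
- **Loading:** I set the loaded case between the rails and pushed its rear end with shut fingers. It slid at about 4 N until the tool stopped dead. Three more small steps moved it no further while the force rose to 24 N, so I took that as the stop.
- **Seating check:** The last checks did not quite agree on how far home it is.

| Source | Case's rear end (scanner y) |
|---|---|
| Fully home | −55 mm |
| Tool position at the dead stop | −57 mm |
| Close wrist view | −57 to −58 mm |
| Coarse top view | −60 mm (about 3 mm per pixel) |

The accepted range ends at −60 mm, so the top view alone is right at the limit. I relied on the hard stop and the wrist view.

- **Rest of the scene:** In the last images the case was in line with the rails. Both empty cases were upright, the one by the beaker within a few millimetres of its start. The arm partly hid the other's handle, so its measured shift of about 10 mm is unreliable. The bottle, jar and beaker showed no visible movement, and the robot was clear of everything.

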